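Make up two bench kits for the recording rig

ROBOT

A 6-joint arm with a two-finger parallel gripper is mounted at the origin on the work surface. World frame = base frame: x ahead of the robot, y to its left, z up, the work surface at z = 0. Lengths are in m, angles in rad, forces in N, time in s.
With the tool pointing down it reaches from about 0.425 to 0.95 m from the base axis. Payload 3.5 kg.
Tool frame: the origin (TCP) lies midway between the tips of the shut fingers; the grasp point (between the pads) lies 19 mm behind it; z points along the fingers, y is the direction in which the jaws open and shut (so a half turn about z gives the same grasp; the last joint's range is limited). The gripper opens to 85 mm and grips with 20 to 120 N. Pads are 22 mm wide; open, the fingers measure 114 mm over their backs; the gripper's body (76 mm by 85 mm) begins 54 mm behind the grasp point. The pads swing forward as they close: fully open they stand 13 mm farther back than shut.
Start: joints at [1.074, 0.286, 1.577, -0, 1.279, -0.15], TCP at [0.229, 0.635, 0.231] pointing down, gripper open.
Joint ranges: [-2.77, 2.77], [-0.9, 2.22], [0.21, 2.48], [-1.53, 4.67], [0.24, 2.81], [-2.84, 2.84]. Speed limits (rad/s): [2.79, 2.79, 3.14, 3.14, 3.14, 3.14].

INTERFACE

Orientations are given as a unit quaternion [x, y, z, w].
In Python, from plant import * gives the robot as it stands.
- The arm moves only by the shell command python3 -m jog 'ROWS' [FORCE]. ROWS is a JSON object of lists of equal length, an entry for each row: "travel": the shift along the world's x, y, z in mm, a list of three; "dr": the turn, a rotation vector about the world's x, y, z in degrees, a list of three; "jaw": the closure in counts, from 0 (fully open) to 255 (shut). In form: {"travel": [[x, y, z], ...], "dr": [[wx, wy, wz], ...], "jaw": [jaw, ...]}. A call has 1 to 5 rows; each row shifts and turns the commanded pose from where the row before left it; what a row does not reach is not made up. A row lasts 1/12 s, in which the tool goes at most 41.7 mm and 7.16 degrees, less where a joint would pass 70% of its speed; a pose out of reach is approached as far as the arm can. A call is refused whole if a number of a shift passes 41.7 or a number of a turn 7.16, either way. A call with a gripper value outside its range is refused whole. The fingers move at their own pace and stop on an object; FORCE is the grip in N (left out, the last holds). Time passes only in rows, so rows that do not move let the fingers close. It gives the time, the measured TCP pose, the force and the opening at its end, in the units of the state.
- get_state(): the state, without advancing time (a new reading comes with each control period).
- read_camera(name): name is "scene" or "top" or "wrist"; returns the picture (400x640x3 uint8, red, green, blue); there is no depth.
- camera_info(name): a dict with "K" (3x3 intrinsics, pixels), "R" (3x3) and "t" (3): a world point X has camera coordinates R X + t; the wrist camera has in their place "mount" (4x4, takes a point from camera to tool coordinates, whose origin is the TCP and whose axes are the flange's). Camera axes: x right, y down, z forward; pixel columns grow to the right and rows downward; lengths in m; the calibration is good to about 2 mm. A picture is of the moment at which its call begins: read the wrist's pose just before it. camera_info takes no time and is no camera call.
- sign_off(): hands the job in, once; it reports no verdict.
The state is a dict: "time": time; "qpos": joint angles; "dq": joint speeds; "joint_efforts": joint torques, N m; "eef_pos": TCP position; "tcp_rot": TCP orientation; "contact_force": force on the tool from outside, world axes, zero at the start; "wrist_torque": the same for the moment, N m; "opening": opening from 0.0 (shut) to 1.0 (fully open).
Only numpy, scipy, OpenCV 4.12 (cv2) and the standard library are available. Lean on these libraries where they do the work, as an engineer would, in place of code of your own. Each camera call takes 0.05 s, during which the arm holds its last target. There are 200 camera calls.

TASK

Make up two kits from the stock on the bench. Blue tray: the red-lidded tip box flat in the larger compartment, the amber bottle standing in the smaller one, and the white timer laid screen up in the middle of the red lid; yellow tray: the green-lidded tip box flat in the larger compartment and the white jar standing in the smaller one. Keep the bottle and the jar upright all the way, and leave the pale-blue bottle with the black cap and the computer mouse where they are.

Things in the scene. Friction and masses are not known exactly. Their poses are not given: they have to be found in the camera images.
- blue_tray: the blue open tray, fixed, left or right of the stock, either end nearest. 204 (its x) by 88 (its y) by 14 mm high, walls and floor 4 mm. A low crosswise wall makes a larger compartment, 112 x 80 mm inside, centred 42 mm from the origin towards -x, and a smaller one, 80 x 80 mm inside, centred 58 mm towards +x. Origin at the centre of its underside, z up
- yellow_tray: the yellow open tray, fixed, left or right of the stock, either end nearest. 204 (its x) by 88 (its y) by 14 mm high, walls and floor 4 mm. A low crosswise wall makes a larger compartment, 112 x 80 mm inside, centred 42 mm from the origin towards -x, and a smaller one, 80 x 80 mm inside, centred 58 mm towards +x. Origin at the centre of its underside, z up
- red_box: the red-lidded pipette-tip box, closed and rigid: 88 (its x) by 56 (its y) by 45 mm high; a whitish lower part 84 x 52 mm and 28 mm high under the coloured lid, which is 88 x 56 mm and 17 mm high with a small white sticker. About 0.12 kg. Origin at the centre of its underside, z up. It fits only the larger compartment of a tray, lengthwise
- green_box: the green-lidded pipette-tip box, closed and rigid: 88 (its x) by 56 (its y) by 45 mm high; a whitish lower part 84 x 52 mm and 28 mm high under the coloured lid, which is 88 x 56 mm and 17 mm high with a small white sticker. About 0.12 kg. Origin at the centre of its underside, z up. It fits only the larger compartment of a tray, lengthwise
- timer: the white digital timer, a flat block 64 (its x) by 50 (its y) by 20 mm high with a grey-green screen and three grey buttons on top. About 0.06 kg. Origin at the centre of its underside, z up through the screen
- white_jar: the white jar with a yellow band round it: 54 mm in diameter up to 56 mm, then a white screw cap 48 mm in diameter; 76 mm high. About 0.15 kg. Origin at the centre of its underside, z up
- amber_bottle: the amber-brown glass bottle, 44 mm in diameter up to 50 mm, sloping in to a cap 24 mm in diameter; 78 mm high. About 0.14 kg. Origin at the centre of its underside, z up. White cap
- pale_bottle: the pale-blue glass bottle, 44 mm in diameter up to 50 mm, sloping in to a cap 24 mm in diameter; 78 mm high. About 0.14 kg. Origin at the centre of its underside, z up. Black cap. Not part of the kits: leave it standing where it is
- mouse: the dark grey wireless computer mouse, 92 (its x) by 56 (its y) by 34 mm high, loose, about 0.1 kg. Origin at the centre of its underside. Not part of the kits: leave it where it is
Things that resemble listed ones, but are neither listed nor needed, are in the scene too. Leave any purple look-alike of the amber_bottle alone.

How it is judged:
By the outcome, as a careful person would: the job done as asked, in the order asked, and still so for the second after the job is handed in, with the robot touching nothing.
It also fails if it takes over 131 s, if anything falls off the work surface, if the arm or the gripper's body presses on something with over 40 N, if the wrist force passes 120 N, or if a joint passes its speed limit or range.

## Working session

There is one attempt and no reset: what is moved stays moved. The work goes in short steps, Python scripts to look and compute and a shell command to move; the robot and the scene stay as the last step left them, time stands still between calls to the robot, and variables do not carry over. Pictures are saved under pics/ and viewed, about 12 in all and at most 16, crops included, and the job is handed in when it is done.

```bash
mkdir -p pics; ls; python3 - <<'E'
from plant import *
import cv2,numpy as np
for n in("scene","top"):
    im=read_camera(n); cv2.imwrite(f"pics/{n}0.png",im[:,:,::-1]); c=camera_info(n); print(n,np.round(c["K"],1).tolist(),np.round(c["R"],3).tolist(),np.round(c["t"],3).tolist())
print(camera_info("wrist")); s=get_state(); print(s)
E
```

```text
pics
scene [[471.0, 0.0, 311.8], [0.0, 471.0, 199.9], [0.0, 0.0, 1.0]] [[0.339, 0.941, -0.003], [0.593, -0.217, -0.776], [-0.73, 0.261, -0.631]] [-0.207, -0.323, 1.526]
top [[476.4, 0.0, 328.5], [0.0, 476.4, 197.5], [0.0, 0.0, 1.0]] [[0.021, -1.0, -0.014], [-0.988, -0.018, -0.152], [0.152, 0.017, -0.988]] [0.008, 0.577, 0.982]
{'K': array([[330.28305493,   0.        , 320.82826726],
       [  0.        , 330.28305493, 199.76588112],
       [  0.        ,   0.        ,   1.        ]]), 'mount': array([[ 1.46265582e-04, -9.58756584e-01, -2.84228413e-01,
         7.17454285e-02],
       [ 9.99999230e-01,  4.90478044e-04, -1.13987050e-03,
         5.67116840e-05],
       [ 1.23226615e-03, -2.84228028e-01,  9.58755918e-01,
        -1.42579458e-01],
       [ 0.00000000e+00,  0.00000000e+00,  0.00000000e+00,
         1.00000000e+00]])}
{'time': 0.1, 'qpos': array([ 1.07403001e+00,  2.87116500e-01,  1.57807943e+00, -1.27824723e-05,
        1.27860837e+00, -1.49999306e-01]), 'dq': array([ 0.00125202, -0.00255135, -0.0028032 , -0.00119701, -0.00076802,
        0.00059279]), 'joint_efforts': array([ 9.53725139e-04, -4.07295728e+01, -2.93699437e+01, -1.52204693e-04,
        3.42012318e-03, -1.26374619e-05]), 'eef_pos': array([0.22908211, 0.63428219, 0.23003278]), 'tcp_rot': array([ 1.72514179e-01,  9.85006414e-01, -1.05044776e-03, -3.45602617e-04]), 'contact_force': array([-0.04531907, -0.35168876, -0.07218457]), 'wrist_torque': array([ 0.01464734, -0.03118992,  0.03022893]), 'opening': 0.9995394989379343}
```

View pics/top0.png

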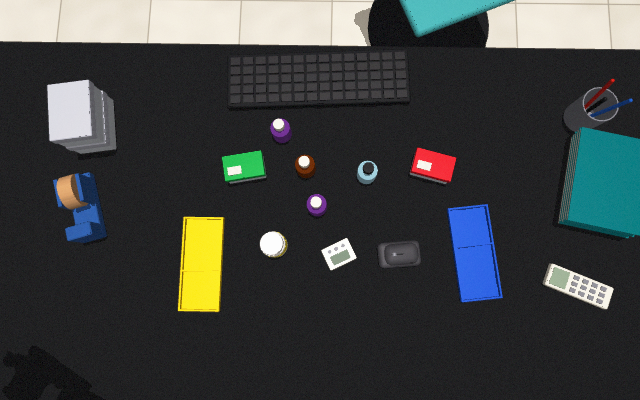

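View pics/scene0.png

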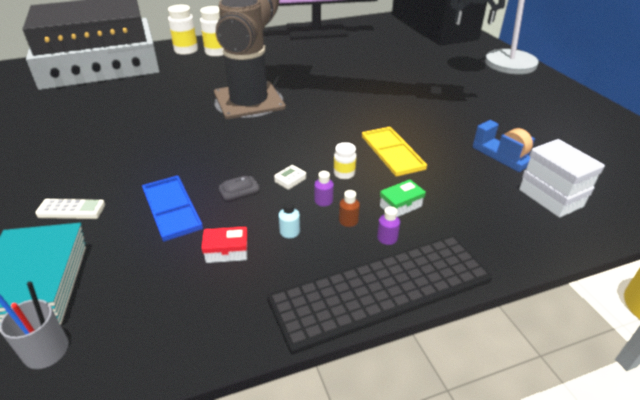

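The top view (up = +x, left = +y) shows the amber bottle at (305,163), with purple look-alikes at (280,129) and (317,203). Other positions are pale bottle (368,171), red box (433,165), green box (244,166), jar (273,244), timer (339,254), mouse (399,254), yellow tray (201,264) and blue tray (475,253). The scene view agrees. Next I measure with masks and check candidates in an enlarged crop.

```bash
cat > h.py <<'E'
from plant import *
import cv2,numpy as np
from scipy.spatial.transform import Rotation as Ro
def cam(n,s=None):
    c=camera_info(n)
    if n!="wrist": return c["K"],c["R"],c["t"]
    T=np.eye(4);T[:3,:3]=Ro.from_quat(s["tcp_rot"]).as_matrix();T[:3,3]=s["eef_pos"]
    M=np.linalg.inv(T@c["mount"]);return c["K"],M[:3,:3],M[:3,3]
def ray(C,uv):
    K,R,t=C;uv=np.atleast_2d(np.float64(uv))
    d=np.c_[uv,np.ones(len(uv))]@np.linalg.inv(K).T@R
    return -R.T@t,d
def plane(C,uv,z):
    o,d=ray(C,uv);return o+d*((z-o[2])/d[:,2])[:,None]
def proj(C,X):
    K,R,t=C;p=(np.atleast_2d(X)@R.T+t)@K.T;return p[:,:2]/p[:,2:]
def blobs(im,lo,hi,amin=60):
    h=cv2.cvtColor(im,cv2.COLOR_RGB2HSV);m=cv2.inRange(h,np.array(lo),np.array(hi))
    c,_=cv2.findContours(m,cv2.RETR_EXTERNAL,cv2.CHAIN_APPROX_NONE)
    return [k[:,0,:] for k in sorted(c,key=cv2.contourArea,reverse=True) if cv2.contourArea(k)>amin]
def rect(C,k,z):
    p=plane(C,k,z)[:,:2]*1000;return cv2.minAreaRect(p.astype(np.float32))
E
python3 - <<'E'
from h import *
im=cv2.imread("pics/top0.png")[:,:,::-1].copy();C=cam("top");print("cam",ray(C,[0,0])[0])
H={"blue":((105,150,80),(125,255,255),.014),"yellow":((22,150,100),(35,255,255),.014),"red":((0,200,180),(4,255,255),.045),"green":((45,150,80),(75,255,255),.045),"white":((0,0,170),(179,60,255),.02)}
for n,(lo,hi,z) in H.items():
    for k in blobs(im,lo,hi):
        u=k.mean(0); 
        if 170<u[0]<510 and u[1]>100: print(n,u.round(),np.round(cv2.minAreaRect(k)[0]),[np.round(v,1) for v in rect(C,k,z)])
for n,uv,z in(("amber cap",(304,160),.078),("pale",(368,169),.078),("p1",(279,125),.078),("p2",(317,200),.078),("jar",(273,243),.076),("mouse",(399,254),.03)): print(n,plane(C,uv,z).round(3))
cv2.imwrite("pics/crop1.png",cv2.resize(im[105:315,170:510,::-1],None,fx=2.35,fy=2.35,interpolation=2))
E
```

```text
cam [4.20692455e-01 9.58836673e-04 1.05812858e+00]
blue [474. 253.] [474. 253.] [array([ 467.1, -299.1]), array([204.9,  91.4]), np.float64(7.3)]
yellow [201. 264.] [201. 264.] [array([431.7, 294.6]), array([205.4,  91.8]), np.float64(0.5)]
green [243. 165.] [243. 166.] [array([643.1, 206.8]), array([58.2, 87.7]), np.float64(10.3)]
white [338. 254.] [338. 254.] [array([457.4,  -4.8]), array([48.2, 62. ]), np.float64(27.5)]
white [273. 244.] [272. 244.] [array([476.8, 140.1]), array([50.1, 52.4]), np.float64(2.0)]
white [424. 165.] [424. 165.] [array([ 657.6, -191.1]), array([30. , 18.2]), np.float64(75.7)]
white [234. 170.] [234. 170.] [array([638.1, 230.9]), array([18.1, 30.3]), np.float64(10.7)]
white [315. 201.] [316. 202.] [array([570.8,  47.6]), array([22.8, 22.8]), np.float64(64.9)]
white [278. 123.] [278. 124.] [array([747.5, 136.9]), array([21.1, 22.8]), np.float64(0.9)]
white [303. 161.] [304. 161.] [array([661.7,  76.7]), array([22.9, 20.1]), np.float64(1.6)]
amber cap [[0.65  0.071 0.078]]
pale [[ 0.633 -0.064  0.078]]
p1 [[0.726 0.127 0.078]]
p2 [[0.566 0.042 0.078]]
jar [[0.475 0.13  0.076]]
mouse [[ 0.459 -0.134  0.03 ]]
```

View pics/crop1.png

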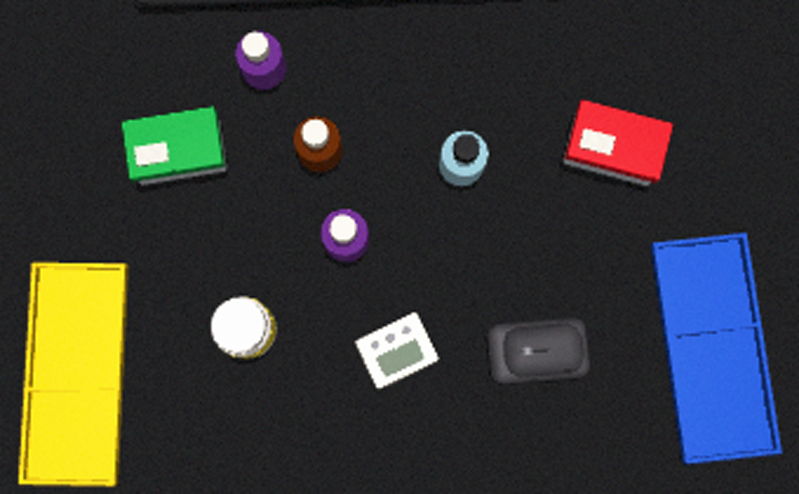

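The crop shows amber at (318,140), brown with a white cap, which fits the description. The bottles at (260,60) and (344,235) are purple look-alikes, so I leave them. The blue divider (row 330, tray centre ~348) puts its small compartment at the far (+x) end; the yellow divider (row 390, centre ~374) puts its small one at the near end. Last figures before moving: red lid, tray angles, caps across two views.

```bash
python3 - <<'E'
from h import *
im=cv2.imread("pics/top0.png")[:,:,::-1].copy();sc=cv2.imread("pics/scene0.png")[:,:,::-1].copy();C=cam("top");S=cam("scene")
for lo in((0,180,120),(170,180,120)):
  for k in blobs(im,lo,(lo[0]+9,255,255),200): print("red",k.mean(0),rect(C,k,.045))
def ang(n,k,z):
    b=cv2.boxPoints(rect(C,k,z));e=[b[1]-b[0],b[2]-b[1]];l=max(e,key=np.linalg.norm);print(n,"long axis deg",np.degrees(np.arctan2(l[1],l[0]))%180)
ang("blue",blobs(im,(105,150,80),(125,255,255),2000)[0],.014);ang("yel",blobs(im,(22,150,100),(35,255,255),2000)[0],.014)
ang("green",blobs(im,(45,150,80),(75,255,255),400)[0],.045)
ang("timer",[k for k in blobs(im,(0,0,170),(179,60,255)) if abs(k.mean(0)[0]-338)<5][0],.02)
def tri(a,b):
    (o1,d1),(o2,d2)=ray(C,a),ray(S,b);d1,d2=d1[0],d2[0];s=np.linalg.lstsq(np.c_[d1,-d2],o2-o1,rcond=None)[0];p,q=o1+s[0]*d1,o2+s[1]*d2;return ((p+q)/2).round(4),np.linalg.norm(p-q).round(4)
for k in blobs(sc,(0,0,150),(179,70,255),30):
    u=k.mean(0)
    if 260<u[0]<420 and 130<u[1]<240: print("scene white",u,cv2.boundingRect(k))
print(tri((303.5,161),(350,197)))
# tray divider check: amber body & jar footprint projections
for n,X in(("amber",(.647,.072,0)),("jar",(.474,.131,0))): print(n,proj(S,X),proj(C,X))
for n,X in (("blue L",(.4253,-.3063,.004)),("blue S",(.5245,-.2936,.004)),("bdiv",(.482,-.299,.014)),("ydiv",(.416,.296,.014))): print(n,proj(C,X))
E
```

```text
red [433.60162602 164.17886179] ((653.9964599609375, -207.24742126464844), (87.5302734375, 56.00572204589844), 75.84892272949219)
blue long axis deg 7.3331637
yel long axis deg 0.49416396
green long axis deg 100.31693
timer long axis deg 117.48944
scene white [289.75342466 176.2739726 ] (274, 165, 32, 24)
scene white [288.77108434 222.28915663] (278, 209, 22, 29)
scene white [399.99047619 207.82857143] (380, 198, 43, 23)
scene white [344.87692308 152.15384615] (334, 142, 23, 21)
scene white [349.66666667 195.84615385] (344, 190, 12, 14)
scene white [323.61111111 176.5       ] (318, 170, 12, 14)
scene white [343.78723404 174.31914894] (334, 170, 21, 9)
scene white [407.22580645 186.25806452] (400, 182, 15, 9)
(array([0.6506, 0.0736, 0.0682]), np.float64(0.001))
amber [[347.04177534 219.61713056]] [[305.95173173 169.34724114]]
jar [[341.68339673 172.55430937]] [[277.19866565 245.31171639]]
blue L [[476.58636661 271.66100134]]
blue S [[469.61383862 226.10423151]]
bdiv [[473.86559161 245.21634107]]
ydiv [[199.74802044 270.21534066]]
```

```bash
Z='[0,0,-7]'
python3 -m jog '{"travel":[[18,-37,0],[18,-37,0],[18,-37,0],[18,-37,0],[18,-37,0]],"dr":[[0,0,-7],[0,0,-7],[0,0,-7],[0,0,-7],[0,0,-7]],"jaw":[0,0,0,0,0]}' 60
python3 -m jog '{"travel":[[18,-37,0],[18,-37,0],[18,-37,0],[18,-37,0],[18,-37,0]],"dr":[[0,0,-7],[0,0,-7],[0,0,-7],[0,0,-7],[0,0,-7]],"jaw":[0,0,0,0,0]}'
python3 -m jog '{"travel":[[18,-37,0],[18,-37,0],[18,-37,0],[18,-37,0],[18,-37,0]],"dr":[[0,0,-7],[0,0,-6],[0,0,0],[0,0,0],[0,0,0]],"jaw":[0,0,0,0,0]}'
python3 -m jog '{"travel":[[18,-37,0],[18,-37,0],[18,-37,0],[18,-37,0],[18,-37,0]],"dr":[[0,0,0],[0,0,0],[0,0,0],[0,0,0],[0,0,0]],"jaw":[0,0,0,0,0]}'
```

```text
time: 0.52
eef_pos: [0.3195, 0.4479, 0.2306]
tcp_rot: [0.463, 0.886, -0.0, -0.0]
contact_force: [1.4, 0.9, 0.6]
opening: 1.0
time: 0.93
eef_pos: [0.4094, 0.2629, 0.231]
tcp_rot: [0.708, 0.706, -0.0, -0.0]
contact_force: [0.3, 1.2, 0.1]
opening: 0.997
time: 1.35
eef_pos: [0.4995, 0.0778, 0.231]
tcp_rot: [0.782, 0.623, -0.0, -0.0]
contact_force: [0.5, 0.8, 0.2]
opening: 1.001
time: 1.77
eef_pos: [0.5896, -0.1071, 0.2307]
tcp_rot: [0.782, 0.623, -0.0, -0.0]
contact_force: [1.2, 0.2, -0.0]
opening: 0.999
```

Two-view checks agree: red box (654,-207), long axis 75.8°; amber (650,73); dividers project where I see them. Descend on the red box.

```bash

python3 -m jog '{"travel":[[22,-33,-5],[22,-33,-10],[21,-34,-15],[0,0,-40],[0,0,-40]],"dr":[[0,0,-1.3],[0,0,0],[0,0,0],[0,0,0],[0,0,0]],"jaw":[0,0,0,0,0]}'
python3 - <<'E'
from h import *
s=get_state();im=read_camera("wrist");cv2.imwrite("pics/w1.png",im[:,:,::-1]);C=cam("wrist",s)
h=cv2.cvtColor(im,cv2.COLOR_RGB2HSV);print(s["eef_pos"])
for lo in((0,150,90),(170,150,90)):
  for k in blobs(im,lo,(lo[0]+9,255,255),500): print(k.mean(0),rect(C,k,.045),cv2.boundingRect(k))
E
```

```text
time: 2.18
eef_pos: [0.6559, -0.2076, 0.1223]
tcp_rot: [0.79, 0.613, 0.001, 0.002]
contact_force: [0.4, 0.9, -1.1]
opening: 0.996
[ 0.65589607 -0.20763679  0.12231625]
[318.7826087  204.85421995] ((655.5281372070312, -207.41390991210938), (88.95314025878906, 56.30072021484375), 75.52288055419922) (277, 145, 84, 122)
```

View pics/w1.png

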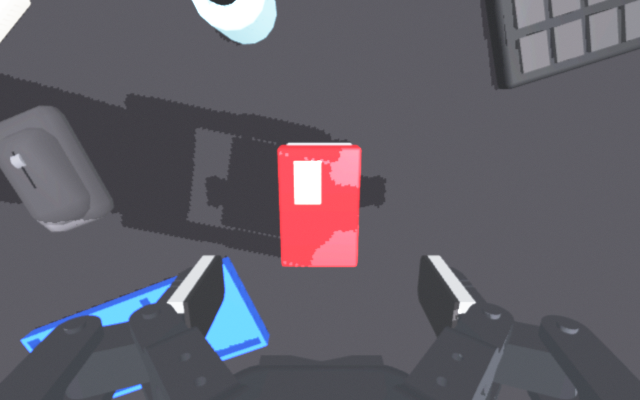

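The wrist view shows the red lid at (319,205), square to the jaws; measured (655.5,-207.4), matching the top view.

```bash

python3 -m jog '{"travel":[[0,0,-35],[0,0,-35],[0,0,-25],[0,0,-11],[0,0,0]],"dr":[[0,0,0],[0,0,0],[0,0,0],[0,0,0],[0,0,0]],"jaw":[0,0,0,0,0]}' 50
python3 -m jog '{"travel":[[0,0,0],[0,0,0],[0,0,0],[0,0,0],[0,0,0]],"dr":[[0,0,0],[0,0,0],[0,0,0],[0,0,0],[0,0,0]],"jaw":[200,200,200,200,200]}' 50
python3 -m jog '{"travel":[[0,0,0],[0,0,0],[0,0,0],[0,0,10],[0,0,20]],"dr":[[0,0,0],[0,0,0],[0,0,0],[0,0,0],[0,0,0]],"jaw":[200,200,200,200,200]}'
```

```text
time: 2.65
eef_pos: [0.6513, -0.2029, 0.0121]
tcp_rot: [0.789, 0.615, -0.002, -0.003]
contact_force: [0.9, 0.1, -0.1]
opening: 1.001
time: 3.07
eef_pos: [0.6561, -0.2053, 0.0192]
tcp_rot: [0.789, 0.615, 0.001, 0.003]
contact_force: [-0.8, 1.4, 6.9]
opening: 0.643
time: 3.48
eef_pos: [0.6516, -0.2033, 0.0434]
tcp_rot: [0.789, 0.614, -0.001, -0.003]
contact_force: [-0.6, -0.0, -1.5]
opening: 0.644
```

```bash

python3 -m jog '{"travel":[[0,0,35],[0,0,35],[-23,-10,15],[-23,-10,0],[-23,-10,0]],"dr":[[0,0,0],[0,0,0],[0,0,-7],[0,0,-7],[0,0,-7]],"jaw":[200,200,200,200,200]}'
python3 -m jog '{"travel":[[-23,-10,0],[-23,-10,0],[-23,-10,0],[-23,-10,0],[-23,-10,0]],"dr":[[0,0,-7],[0,0,-7],[0,0,-7],[0,0,-7],[0,0,-7]],"jaw":[200,200,200,200,200]}'
python3 -m jog '{"travel":[[-23,-10,0],[-23,-10,0],[0,0,0],[0,0,0],[0,0,0]],"dr":[[0,0,-7],[0,0,-5],[0,0,0],[0,0,0],[0,0,0]],"jaw":[200,200,200,200,200]}'
python3 - <<'E'
from h import *
s=get_state();im=read_camera("wrist");cv2.imwrite("pics/w2.png",im[:,:,::-1]);C=cam("wrist",s);a=Ro.from_quat(s["tcp_rot"]).as_matrix()[:,1];print(s["eef_pos"],np.degrees(np.arctan2(a[1],a[0])),a)
E
```

```text
time: 3.9
eef_pos: [0.5851, -0.2349, 0.1336]
tcp_rot: [0.889, 0.458, 0.001, 0.002]
contact_force: [0.7, -0.2, -1.0]
opening: 0.641
time: 4.32
eef_pos: [0.4684, -0.2844, 0.131]
tcp_rot: [0.986, 0.169, -0.0, -0.0]
contact_force: [-0.3, -0.5, -1.1]
opening: 0.643
time: 4.73
eef_pos: [0.4241, -0.3043, 0.1311]
tcp_rot: [0.998, 0.069, 0.0, 0.0]
contact_force: [0.1, 0.1, -0.9]
opening: 0.643
[ 0.42412398 -0.30430063  0.13112705] -82.13988632314273 [ 1.36754964e-01 -9.90604847e-01  3.40568709e-04]
```

View pics/w2.png

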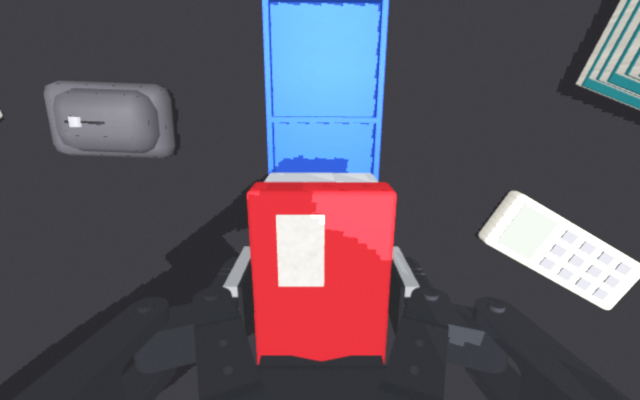

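View: the red box is held level and centred, with the larger compartment directly below and the divider at row 120, cols 268–382. I'll measure the tray from this picture to fine-tune.

```bash
python3 - <<'E'
from h import *
s=get_state();im=cv2.imread("pics/w2.png")[:,:,::-1].copy();C=cam("wrist",s)
h=cv2.cvtColor(im,cv2.COLOR_RGB2HSV);m=cv2.inRange(h,np.array((95,120,60)),np.array((125,255,255)))
for r in(10,30,60,90,110):
    c=np.flatnonzero(m[r,200:450])+200;p=plane(C,[(c[0],r),(c[-1],r)],.014)*1000;print(r,c[0],c[-1],p.mean(0).round(1),np.linalg.norm(p[1]-p[0]).round(1))
print(plane(C,(326,120),.014))
def X(u,b=np.radians(7.33)): return np.array([467+u*np.cos(b),-301+u*np.sin(b)])
for x in(-42,16,60,90):print(x,X(x).round(1))
E
```

```text
10 262 388 [ 558.1 -289.2   14. ] 88.3
30 262 387 [ 545.5 -290.6   14. ] 89.0
60 264 385 [ 525.9 -293.4   14. ] 88.2
90 265 383 [ 505.3 -295.9   14. ] 88.1
110 265 382 [ 491.  -297.6   14. ] 88.8
[[ 0.48391991 -0.30048365  0.014     ]]
-42 [ 425.3 -306.4]
16 [ 482.9 -299. ]
60 [ 526.5 -293.3]
90 [ 556.3 -289.5]
```

Agrees within 1 mm. Lower and release.

```bash

python3 -m jog '{"travel":[[1,-2,-30],[0,0,-35],[0,0,-25],[0,0,-10],[0,0,-6]],"dr":[[0,0,-0.6],[0,0,0],[0,0,0],[0,0,0],[0,0,0]],"jaw":[200,200,200,200,200]}'
python3 -m jog '{"travel":[[0,0,-3],[0,0,-1],[0,0,0],[0,0,0],[0,0,0]],"dr":[[0,0,0],[0,0,0],[0,0,0],[0,0,0],[0,0,0]],"jaw":[200,200,200,200,200]}'
```

```text
time: 5.2
eef_pos: [0.4243, -0.3046, 0.0231]
tcp_rot: [0.998, 0.064, -0.002, -0.002]
contact_force: [-15.0, 15.2, 40.5]
opening: 0.645
time: 5.62
eef_pos: [0.4265, -0.3072, 0.0232]
tcp_rot: [0.998, 0.064, 0.001, 0.001]
contact_force: [-1.9, 2.6, 6.8]
opening: 0.642
```

```bash

python3 -m jog '{"travel":[[0,0,0],[0,0,0],[0,0,0],[0,0,20],[0,0,40]],"dr":[[0,0,0],[0,0,0],[0,0,0],[0,0,0],[0,0,0]],"jaw":[0,0,0,0,0]}'
python3 -m jog '{"travel":[[0,0,40],[20,34,20],[20,34,0],[20,34,0],[20,34,0]],"dr":[[0,0,0],[0,0,7],[0,0,7],[0,0,6],[0,0,0]],"jaw":[0,0,0,0,0]}'
python3 -m jog '{"travel":[[20,34,0],[20,34,0],[20,34,0],[20,34,0],[20,34,0]],"dr":[[0,0,0],[0,0,0],[0,0,0],[0,0,0],[0,0,0]],"jaw":[0,0,0,0,0]}'
python3 -m jog '{"travel":[[20,34,0],[18,30,0],[0,0,0],[0,0,0],[0,0,0]],"dr":[[0,0,0],[0,0,0],[0,0,0],[0,0,0],[0,0,0]],"jaw":[0,0,0,0,0]}'
python3 - <<'E'
from h import *
s=get_state();im=read_camera("wrist");cv2.imwrite("pics/w3.png",im[:,:,::-1]);C=cam("wrist",s);print(s["eef_pos"])
for k in blobs(im,(0,0,190),(179,70,255),100): print(k.mean(0),cv2.boundingRect(k),cv2.minEnclosingCircle(k),plane(C,cv2.minEnclosingCircle(k)[0],.078).round(4))
t=read_camera("top");C=cam("top")
for lo in((0,180,120),(170,180,120)):
  for k in blobs(t,lo,(lo[0]+9,255,255),200): print("red in tray",rect(C,k,.049))
E
```

```text
time: 6.03
eef_pos: [0.4219, -0.3034, 0.0763]
tcp_rot: [0.998, 0.063, -0.004, -0.004]
contact_force: [0.1, -0.1, -0.5]
opening: 1.001
time: 6.45
eef_pos: [0.5048, -0.1714, 0.1407]
tcp_rot: [0.972, 0.237, 0.001, 0.001]
contact_force: [1.1, -0.4, -0.3]
opening: 1.004
time: 6.87
eef_pos: [0.6046, -0.0005, 0.1396]
tcp_rot: [0.972, 0.236, 0.0, 0.0]
contact_force: [0.7, 0.4, 0.3]
opening: 1.001
time: 7.28
eef_pos: [0.6414, 0.0615, 0.1391]
tcp_rot: [0.972, 0.236, -0.0, 0.0]
contact_force: [0.1, -0.6, -0.5]
opening: 1.0
[0.64141247 0.06153443 0.13906306]
[285.59677419  31.41129032] (265, 8, 43, 48) ((285.0, 31.5), 23.521366119384766) [[0.7303 0.1293 0.078 ]]
[103.63768116 108.21014493] (81, 89, 47, 39) ((103.5, 108.0), 27.95094871520996) [[0.6438 0.2073 0.078 ]]
[311.86 198.22] (296, 182, 33, 34) ((311.6001281738281, 198.01931762695312), 16.991403579711914) [[0.6507 0.0724 0.078 ]]
[468.29807692 264.97115385] (444, 252, 44, 31) ((465.5, 270.5), 23.92707061767578) [[ 0.6528 -0.045   0.078 ]]
[290.74390244 318.69512195] (276, 305, 32, 28) ((291.3870849609375, 318.0), 15.898626327514648) [[0.5638 0.0447 0.078 ]]
red in tray ((423.2220764160156, -306.404296875), (86.60029602050781, 54.98276138305664), 6.841641426086426)
```

View pics/w3.png

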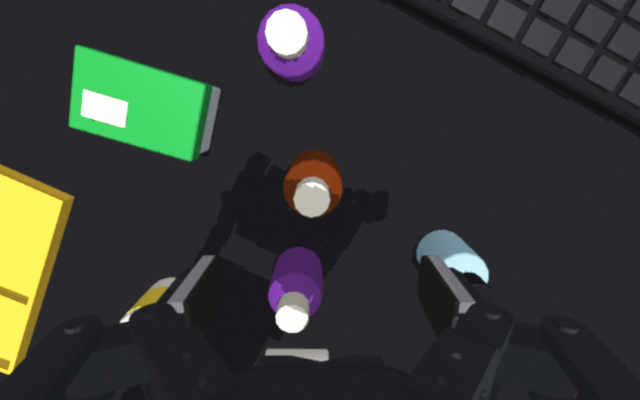

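The wrist view shows amber with its white cap at (312,198) between two purple look-alikes at (290,40) and (293,300). The cap measures (650.7,72.4), as planned. The red box sits in the tray at (423,-306), 6.8°. Grasp amber.

```bash

python3 -m jog '{"travel":[[9,11,-10],[0,0,-30],[0,0,-30],[0,0,-30],[0,0,-15]],"dr":[[0,0,0],[0,0,0],[0,0,0],[0,0,0],[0,0,0]],"jaw":[0,0,0,0,0]}'
python3 -m jog '{"travel":[[0,0,-7],[0,0,0],[0,0,0],[0,0,0],[0,0,0]],"dr":[[0,0,0],[0,0,0],[0,0,0],[0,0,0],[0,0,0]],"jaw":[0,0,200,200,200]}' 50
python3 -m jog '{"travel":[[0,0,0],[0,0,0],[0,0,0],[0,0,0],[0,0,5]],"dr":[[0,0,0],[0,0,0],[0,0,0],[0,0,0],[0,0,0]],"jaw":[200,200,200,200,200]}'
python3 -m jog '{"travel":[[0,0,15],[0,0,30],[0,0,40],[0,0,20],[0,0,0]],"dr":[[0,0,0],[0,0,0],[0,0,0],[0,0,0],[0,0,0]],"jaw":[200,200,200,200,200]}'
```

```text
time: 7.8
eef_pos: [0.6478, 0.0712, 0.0205]
tcp_rot: [0.972, 0.234, -0.003, -0.001]
contact_force: [-1.5, -1.4, -1.4]
opening: 1.0
time: 8.22
eef_pos: [0.6525, 0.0725, 0.02]
tcp_rot: [0.972, 0.235, 0.002, 0.001]
contact_force: [-0.1, 0.3, 1.1]
opening: 0.601
time: 8.63
eef_pos: [0.6507, 0.0727, 0.0227]
tcp_rot: [0.972, 0.235, -0.0, 0.0]
contact_force: [-0.9, -1.0, -2.5]
opening: 0.499
time: 9.05
eef_pos: [0.6547, 0.0727, 0.1356]
tcp_rot: [0.972, 0.236, 0.006, 0.002]
contact_force: [1.0, 0.4, -0.3]
opening: 0.501
```

```bash

python3 -m jog '{"travel":[[-7,-20,0],[-12,-35,0],[-12,-35,0],[-12,-35,0],[-12,-35,0]],"dr":[[0,0,0],[0,0,-5],[0,0,-5],[0,0,-5],[0,0,-5]],"jaw":[200,200,200,200,200]}'
python3 -m jog '{"travel":[[-12,-35,0],[-12,-35,0],[-12,-35,0],[-12,-35,0],[-12,-35,0]],"dr":[[0,0,0],[0,0,0],[0,0,0],[0,0,0],[0,0,0]],"jaw":[200,200,200,200,200]}'
python3 -m jog '{"travel":[[-8,-24,0],[-3,-7,0],[0,0,0],[0,0,0],[0,0,0]],"dr":[[0,0,0],[0,0,0],[0,0,0],[0,0,0],[0,0,0]],"jaw":[200,200,200,200,200]}'
python3 -c "
from h import *
s=get_state();print(s['eef_pos'],Ro.from_quat(s['tcp_rot']).as_matrix()[:,2])"
```

```text
time: 9.47
eef_pos: [0.5938, -0.0881, 0.126]
tcp_rot: [0.998, 0.061, -0.001, -0.001]
contact_force: [0.7, -0.1, -2.0]
opening: 0.503
time: 9.88
eef_pos: [0.5339, -0.2631, 0.1261]
tcp_rot: [0.998, 0.063, -0.001, -0.001]
contact_force: [0.5, -0.2, -1.4]
opening: 0.498
time: 10.3
eef_pos: [0.5247, -0.2917, 0.1268]
tcp_rot: [0.998, 0.064, -0.0, -0.001]
contact_force: [0.5, -1.0, -1.9]
opening: 0.501
[ 0.52472915 -0.29169608  0.12678135] [-0.00104781  0.00149512 -0.99999833]
```

```bash

python3 -m jog '{"travel":[[0,-2,-25],[0,0,-35],[0,0,-25],[0,0,-10],[0,0,-3]],"dr":[[0,0,0],[0,0,0],[0,0,0],[0,0,0],[0,0,0]],"jaw":[200,200,200,200,200]}'
python3 -m jog '{"travel":[[0,0,0],[0,0,-2],[0,0,-2],[0,0,-2],[0,0,0]],"dr":[[0,0,0],[0,0,0],[0,0,0],[0,0,0],[0,0,0]],"jaw":[200,200,200,200,200]}'
```

```text
time: 10.72
eef_pos: [0.5235, -0.2925, 0.0265]
tcp_rot: [0.998, 0.064, -0.002, -0.002]
contact_force: [-0.2, -0.1, -1.5]
opening: 0.5
time: 11.13
eef_pos: [0.5251, -0.2957, 0.0243]
tcp_rot: [0.998, 0.063, 0.001, 0.0]
contact_force: [0.0, -0.6, -1.9]
opening: 0.502
```

```bash

python3 -m jog '{"travel":[[0,0,-1],[0,0,-1],[0,0,0],[0,0,0],[0,0,0]],"dr":[[0,0,0],[0,0,0],[0,0,0],[0,0,0],[0,0,0]],"jaw":[200,200,200,200,200]}'
```

```text
time: 11.55
eef_pos: [0.5252, -0.2957, 0.024]
tcp_rot: [0.998, 0.063, 0.0, 0.0]
contact_force: [-3.4, 2.9, 8.7]
opening: 0.498
```

Seated (8.7 N upward). Release, rise, go to the timer.

```bash

python3 -m jog '{"travel":[[0,0,0],[0,0,0],[0,0,0],[0,0,0],[0,0,20]],"dr":[[0,0,0],[0,0,0],[0,0,0],[0,0,0],[0,0,0]],"jaw":[100,60,20,0,0]}'
python3 -m jog '{"travel":[[0,0,30],[0,0,40],[0,0,40],[0,0,0],[-7,30,0]],"dr":[[0,0,0],[0,0,0],[0,0,7],[0,0,7],[0,0,7]],"jaw":[0,0,0,0,0]}'
python3 -m jog '{"travel":[[-7,30,0],[-7,30,0],[-7,30,0],[-7,30,0],[-7,30,0]],"dr":[[0,0,7],[0,0,7],[0,0,7],[0,0,7],[0,0,7]],"jaw":[0,0,0,0,0]}'
python3 -m jog '{"travel":[[-7,30,0],[-7,30,0],[-7,30,0],[-5,20,0],[0,0,0]],"dr":[[0,0,7],[0,0,7],[0,0,7],[0,0,7],[0,0,7]],"jaw":[0,0,0,0,0]}'
python3 -m jog '{"travel":[[0,0,0],[0,0,0],[0,0,0],[0,0,0],[0,0,0]],"dr":[[0,0,7],[0,0,5],[0,0,0],[0,0,0],[0,0,0]],"jaw":[0,0,0,0,0]}'
python3 - <<'E'
from h import *
s=get_state();im=read_camera("wrist");cv2.imwrite("pics/w4.png",im[:,:,::-1]);C=cam("wrist",s);a=Ro.from_quat(s["tcp_rot"]).as_matrix()[:,1];print(s["eef_pos"],np.degrees(np.arctan2(a[1],a[0])))
for k in blobs(im,(0,0,150),(179,70,255),500): print(k.mean(0),rect(C,k,.02))
t=read_camera("top");cv2.imwrite("pics/t4.png",cv2.resize(t[190:320,420:530,::-1],None,fx=4,fy=4,interpolation=2))
E
```

```text
time: 11.97
eef_pos: [0.522, -0.2933, 0.0374]
tcp_rot: [0.998, 0.063, -0.003, -0.003]
contact_force: [-0.6, 0.1, -0.6]
opening: 1.002
time: 12.38
eef_pos: [0.5207, -0.2705, 0.1566]
tcp_rot: [0.969, 0.245, 0.003, 0.005]
contact_force: [0.2, 1.6, -0.5]
opening: 1.002
time: 12.8
eef_pos: [0.4821, -0.1141, 0.1513]
tcp_rot: [0.85, 0.527, 0.0, -0.0]
contact_force: [0.2, -0.0, 0.8]
opening: 1.001
time: 13.22
eef_pos: [0.4552, -0.0022, 0.151]
tcp_rot: [0.651, 0.759, 0.0, -0.001]
contact_force: [-0.2, -0.4, -0.7]
opening: 1.0
time: 13.63
eef_pos: [0.4567, -0.0054, 0.1515]
tcp_rot: [0.573, 0.82, 0.0, -0.0]
contact_force: [-0.2, -1.1, 0.9]
opening: 0.999
[ 0.45672282 -0.00541069  0.15145392] 20.106466060830613
[423.36290323  23.61290323] ((487.7416687011719, 136.1610107421875), (68.97921752929688, 42.21538543701172), 20.10732078552246)
[322.0515873  187.02380952] ((457.7370300292969, -4.242893218994141), (51.06236267089844, 66.59896850585938), 26.709320068359375)
[278.36864407 310.58050847] ((460.8900146484375, -135.66690063476562), (51.93915557861328, 91.33647918701172), 6.340567588806152)
[613.084  44.628] ((632.321533203125, 183.8470001220703), (45.843505859375, 51.367820739746094), 10.840797424316406)
[487.68067227 193.13445378] ((592.7840576171875, 39.83894348144531), (30.9383487701416, 41.602256774902344), 88.39811706542969)
[451.69172932 282.84210526] ((603.5753173828125, -46.75719451904297), (18.481834411621094, 73.33241271972656), 50.58523178100586)
[189.64393939 282.96969697] ((371.4766540527344, -131.74012756347656), (72.9274673461914, 18.062515258789062), 79.55599212646484)
```

View pics/w4.png

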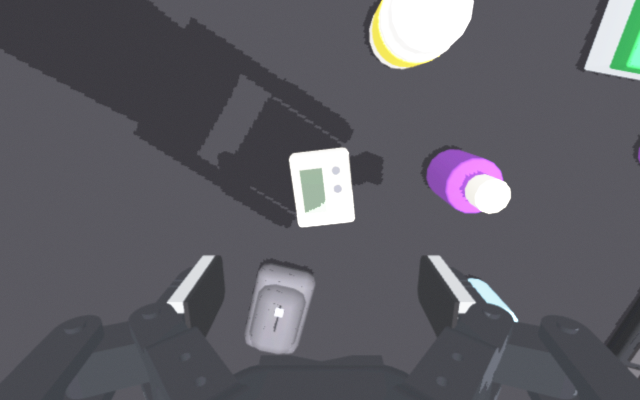

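View pics/t4.png

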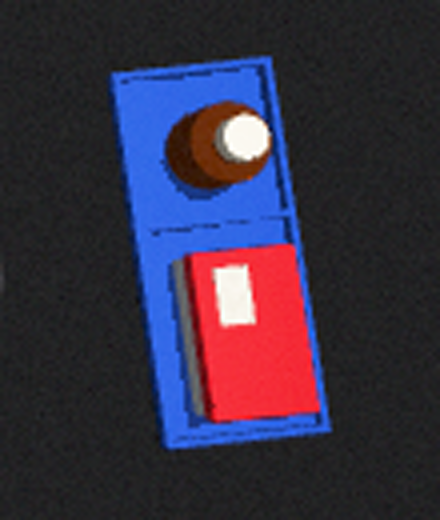

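Timer screen up at (322,187), measured (457.6,-4.3), long axis ~117°. The top crop shows the red box flat in the large compartment and the amber bottle standing in the small one. Grasp the timer.

```bash

python3 -m jog '{"travel":[[1,1,-20],[0,0,-38],[0,0,-38],[0,0,-28],[0,0,-12]],"dr":[[0,0,7],[0,0,0],[0,0,0],[0,0,0],[0,0,0]],"jaw":[0,0,0,0,0]}'
python3 -m jog '{"travel":[[0,0,-6],[0,0,-5],[0,0,-3],[0,0,0],[0,0,0]],"dr":[[0,0,0],[0,0,0],[0,0,0],[0,0,0],[0,0,0]],"jaw":[0,0,0,0,0]}' 40
python3 -m jog '{"travel":[[0,0,0],[0,0,0],[0,0,0],[0,0,0],[0,0,0]],"dr":[[0,0,0],[0,0,0],[0,0,0],[0,0,0],[0,0,0]],"jaw":[110,110,110,110,110]}'
```

```text
time: 14.15
eef_pos: [0.4544, -0.0038, 0.0114]
tcp_rot: [0.521, 0.853, -0.001, -0.004]
contact_force: [-0.7, -0.2, 0.7]
opening: 1.003
time: 14.57
eef_pos: [0.4587, -0.0046, 0.0026]
tcp_rot: [0.521, 0.854, 0.0, 0.001]
contact_force: [-0.7, 0.4, -0.1]
opening: 1.004
time: 14.98
eef_pos: [0.4584, -0.0045, 0.0023]
tcp_rot: [0.521, 0.854, 0.0, 0.001]
contact_force: [-0.9, -0.6, 5.6]
opening: 0.581
```

```bash

python3 -m jog '{"travel":[[0,0,0],[0,0,0],[0,0,10],[0,0,35],[0,0,40]],"dr":[[0,0,0],[0,0,0],[0,0,0],[0,0,0],[0,0,0]],"jaw":[200,200,200,200,200]}'
python3 -m jog '{"travel":[[0,0,40],[-4,-38,0],[-4,-38,0],[-4,-38,0],[-4,-38,0]],"dr":[[0,0,0],[0,0,7],[0,0,7],[0,0,7],[0,0,7]],"jaw":[200,200,200,200,200]}'
python3 -m jog '{"travel":[[-4,-38,0],[-4,-38,0],[-4,-38,0],[-4,-30,0],[-2,-6,0]],"dr":[[0,0,7],[0,0,7],[0,0,7],[0,0,7],[0,0,7]],"jaw":[200,200,200,200,200]}'
python3 -m jog '{"travel":[[0,0,0],[0,0,0],[0,0,0],[0,0,0],[0,0,0]],"dr":[[0,0,7],[0,0,0],[0,0,0],[0,0,0],[0,0,0]],"jaw":[200,200,200,200,200]}'
python3 - <<'E'
from h import *
s=get_state();im=read_camera("wrist");cv2.imwrite("pics/w5.png",im[:,:,::-1]);C=cam("wrist",s);a=Ro.from_quat(s["tcp_rot"]).as_matrix()[:,1];print(s["eef_pos"],np.degrees(np.arctan2(a[1],a[0])))
for k in blobs(im,(0,0,150),(179,70,255),500): print("white",k.mean(0),rect(C,k,s["eef_pos"][2]+.018))
for lo in((0,150,90),(170,150,90)):
  for k in blobs(im,lo,(lo[0]+9,255,255),300): print("red",k.mean(0),rect(C,k,.049))
E
```

```text
time: 15.4
eef_pos: [0.4547, -0.0037, 0.0849]
tcp_rot: [0.521, 0.854, -0.001, -0.004]
contact_force: [1.3, 0.1, -0.7]
opening: 0.572
time: 15.82
eef_pos: [0.4435, -0.1419, 0.1273]
tcp_rot: [0.319, 0.948, -0.0, 0.001]
contact_force: [0.3, 0.1, -0.3]
opening: 0.576
time: 16.23
eef_pos: [0.4262, -0.2899, 0.1274]
tcp_rot: [0.03, 1.0, -0.001, 0.001]
contact_force: [-0.0, -0.2, -0.5]
opening: 0.574
time: 16.65
eef_pos: [0.4268, -0.2849, 0.1266]
tcp_rot: [-0.029, 1.0, 0.0, -0.0]
contact_force: [0.3, 0.8, -1.5]
opening: 0.571
[ 0.42676846 -0.28489556  0.12655682] 93.33482786360126
white [319.37127371 272.95799458] ((425.2825927734375, -286.62725830078125), (77.24138641357422, 68.57052612304688), 25.739412307739258)
white [ 53.58908046 155.2816092 ] ((381.8028259277344, -388.991943359375), (45.079017639160156, 26.761058807373047), 68.80015563964844)
white [ 48.42194093 316.82700422] ((458.2555236816406, -409.1855163574219), (32.61210632324219, 24.547866821289062), 78.49942779541016)
white [ 41.45853659 330.08292683] ((464.4200439453125, -412.4164733886719), (28.92231559753418, 21.311187744140625), 78.48200225830078)
white [ 35.37016575 340.47513812] ((469.8317565917969, -415.65252685546875), (24.852270126342773, 21.37181854248047), 78.51043701171875)
white [ 53.45669291 308.36614173] ((453.8795166015625, -406.62872314453125), (35.79685974121094, 24.10883140563965), 78.42684173583984)
white [ 59.36917563 297.20430108] ((448.8584899902344, -404.14215087890625), (38.57666778564453, 26.56133460998535), 78.28116607666016)
red [279.39031339 181.21937322] ((416.2582702636719, -308.7969665527344), (74.48050689697266, 55.15714645385742), 6.9950361251831055)
```

View pics/w5.png

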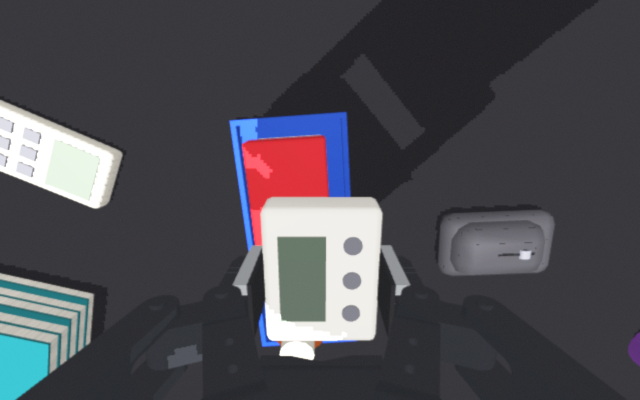

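Timer held level, screen up; still 22 mm short of lid centre in y because of speed-limited rows. Correct and lower.

```bash

python3 -m jog '{"travel":[[-3,-22,0],[0,0,-15],[0,0,-30],[0,0,-15],[0,0,-6]],"dr":[[0,0,3.7],[0,0,0],[0,0,0],[0,0,0],[0,0,0]],"jaw":[200,200,200,200,200]}'
python3 -m jog '{"travel":[[0,0,-3],[0,0,0],[0,0,0],[0,0,0],[0,0,0]],"dr":[[0,0,0],[0,0,0],[0,0,0],[0,0,0],[0,0,0]],"jaw":[200,200,200,200,200]}'
```

```text
time: 17.12
eef_pos: [0.4223, -0.3056, 0.0577]
tcp_rot: [-0.062, 0.998, 0.002, -0.002]
contact_force: [-0.3, 1.2, -0.7]
opening: 0.572
time: 17.53
eef_pos: [0.4244, -0.3082, 0.0589]
tcp_rot: [-0.062, 0.998, -0.001, 0.001]
contact_force: [0.0, -0.1, 0.1]
opening: 0.566
```

```bash

python3 -m jog '{"travel":[[0,0,-2],[0,0,-2],[0,0,0],[0,0,0],[0,0,0]],"dr":[[0,0,0],[0,0,0],[0,0,0],[0,0,0],[0,0,0]],"jaw":[200,200,200,200,200]}'
python3 -m jog '{"travel":[[0,0,-1],[0,0,-1],[0,0,0],[0,0,0],[0,0,0]],"dr":[[0,0,0],[0,0,0],[0,0,0],[0,0,0],[0,0,0]],"jaw":[200,200,200,200,200]}'
```

```text
time: 17.95
eef_pos: [0.4237, -0.3075, 0.0535]
tcp_rot: [-0.062, 0.998, 0.0, -0.0]
contact_force: [-0.4, -0.3, 0.0]
opening: 0.571
time: 18.37
eef_pos: [0.4237, -0.3075, 0.0515]
tcp_rot: [-0.062, 0.998, 0.0, -0.0]
contact_force: [-0.4, -0.1, -0.9]
opening: 0.577
```

```bash

python3 -m jog '{"travel":[[0,0,-1],[0,0,0],[0,0,0],[0,0,0],[0,0,0]],"dr":[[0,0,0],[0,0,0],[0,0,0],[0,0,0],[0,0,0]],"jaw":[200,200,200,200,200]}'
```

```text
time: 18.78
eef_pos: [0.4238, -0.3076, 0.0514]
tcp_rot: [-0.062, 0.998, 0.0, -0.0]
contact_force: [-1.7, 1.9, 4.0]
opening: 0.574
```

```bash

python3 -m jog '{"travel":[[0,0,0],[0,0,0],[0,0,0],[0,0,0],[0,0,20]],"dr":[[0,0,0],[0,0,0],[0,0,0],[0,0,0],[0,0,0]],"jaw":[95,75,40,0,0]}' 
python3 -m jog '{"travel":[[0,0,40],[0,0,40],[15,36,0],[15,36,0],[15,36,0]],"dr":[[0,0,0],[0,0,0],[0,0,-7],[0,0,-7],[0,0,-7]],"jaw":[0,0,0,0,0]}'
python3 -m jog '{"travel":[[15,36,0],[15,36,0],[15,36,0],[15,36,0],[15,36,0]],"dr":[[0,0,-7],[0,0,-7],[0,0,-7],[0,0,-7],[0,0,-7]],"jaw":[0,0,0,0,0]}'
python3 -m jog '{"travel":[[15,36,0],[15,36,0],[15,36,0],[15,36,0],[15,36,0]],"dr":[[0,0,-7],[0,0,-7],[0,0,-7],[0,0,-7],[0,0,-3]],"jaw":[0,0,0,0,0]}'
python3 -m jog '{"travel":[[10,36,0],[5,12,0],[0,0,0],[0,0,0],[0,0,0]],"dr":[[0,0,0],[0,0,0],[0,0,0],[0,0,0],[0,0,0]],"jaw":[0,0,0,0,0]}'
python3 - <<'E'
from h import *
s=get_state();im=read_camera("wrist");C=cam("wrist",s);a=Ro.from_quat(s["tcp_rot"]).as_matrix()[:,1];print(s["eef_pos"],np.degrees(np.arctan2(a[1],a[0])))
for k in blobs(im,(45,120,60),(80,255,255),500): print("green",k.mean(0),rect(C,k,.045))
t=read_camera("top");cv2.imwrite("pics/t6.png",cv2.resize(t[190:320,420:530,::-1],None,fx=4,fy=4,interpolation=2))
E
```

```text
time: 19.2
eef_pos: [0.4214, -0.3051, 0.0668]
tcp_rot: [-0.062, 0.998, 0.003, -0.003]
contact_force: [-0.7, 0.5, -0.2]
opening: 0.997
time: 19.62
eef_pos: [0.4669, -0.2059, 0.1518]
tcp_rot: [0.114, 0.994, -0.001, 0.001]
contact_force: [1.1, -0.2, -0.3]
opening: 1.004
time: 20.03
eef_pos: [0.5363, -0.0385, 0.1505]
tcp_rot: [0.385, 0.923, -0.0, 0.0]
contact_force: [0.3, -1.3, -0.4]
opening: 0.998
time: 20.45
eef_pos: [0.6094, 0.1368, 0.1503]
tcp_rot: [0.611, 0.792, -0.0, -0.0]
contact_force: [1.5, 0.7, 0.0]
opening: 1.004
time: 20.87
eef_pos: [0.6237, 0.1817, 0.1501]
tcp_rot: [0.609, 0.793, -0.001, -0.0]
contact_force: [0.1, 0.2, 0.1]
opening: 1.001
[0.62366832 0.1817136  0.15012256] 14.937693983744412
green [356.29945055 169.63186813] ((644.9483642578125, 207.3003387451172), (56.27107620239258, 88.39773559570312), 10.674798011779785)
```

View pics/t6.png

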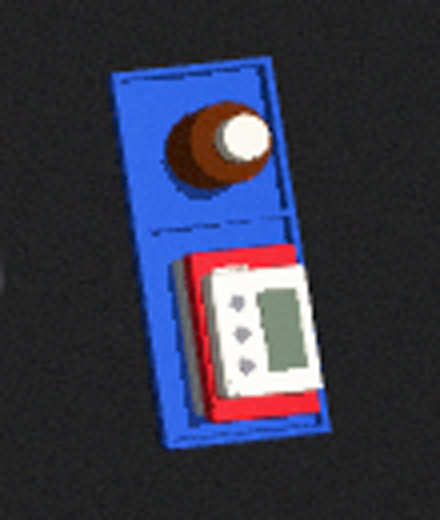

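The timer lies screen up on the red lid, centred along its length; the sideways offset looks like parallax, checked numerically later. Now the green box at (645,207.3), 10.7°.

```bash

python3 -m jog '{"travel":[[21,25.5,0],[0,0,-25],[0,0,-38],[0,0,-38],[0,0,-20]],"dr":[[0,0,-4.3],[0,0,0],[0,0,0],[0,0,0],[0,0,0]],"jaw":[0,0,0,0,0]}'
python3 -m jog '{"travel":[[0,0,-9],[0,0,-3],[0,0,0],[0,0,0],[0,0,0]],"dr":[[0,0,0],[0,0,0],[0,0,0],[0,0,0],[0,0,0]],"jaw":[0,0,0,200,200]}' 50
python3 -m jog '{"travel":[[0,0,0],[0,0,0],[0,0,0],[0,0,0],[0,0,10]],"dr":[[0,0,0],[0,0,0],[0,0,0],[0,0,0],[0,0,0]],"jaw":[200,200,200,200,200]}'
python3 -m jog '{"travel":[[0,0,25],[0,0,38],[0,0,38],[0,0,10],[0,0,0]],"dr":[[0,0,0],[0,0,0],[0,0,0],[0,0,0],[0,0,0]],"jaw":[200,200,200,200,200]}'
```

```text
time: 21.38
eef_pos: [0.6423, 0.2064, 0.0249]
tcp_rot: [0.639, 0.769, -0.003, -0.002]
contact_force: [-0.3, -0.5, -0.7]
opening: 0.999
time: 21.8
eef_pos: [0.6471, 0.2085, 0.0205]
tcp_rot: [0.638, 0.77, 0.002, 0.002]
contact_force: [0.1, -0.0, 0.9]
opening: 0.746
time: 22.22
eef_pos: [0.6442, 0.2083, 0.0269]
tcp_rot: [0.638, 0.77, -0.001, -0.001]
contact_force: [-0.8, 0.5, -2.5]
opening: 0.645
time: 22.63
eef_pos: [0.6478, 0.209, 0.1443]
tcp_rot: [0.638, 0.77, 0.004, 0.003]
contact_force: [0.1, -0.1, -0.7]
opening: 0.644
```

```bash

python3 -m jog '{"travel":[[-24,13,0],[-24,13,0],[-24,13,0],[-24,13,0],[-24,13,0]],"dr":[[0,0,6],[0,0,6],[0,0,6],[0,0,6],[0,0,6]],"jaw":[200,200,200,200,200]}'
python3 -m jog '{"travel":[[-24,13,0],[-20,10,0],[-8,0,0],[0,0,0],[0,0,0]],"dr":[[0,0,6],[0,0,6],[0,0,6],[0,0,6],[0,0,6]],"jaw":[200,200,200,200,200]}'
python3 -m jog '{"travel":[[0,0,0],[0,0,0],[0,0,0],[0,0,0],[0,0,0]],"dr":[[0,0,6],[0,0,6],[0,0,6],[0,0,2],[0,0,0]],"jaw":[200,200,200,200,200]}'
python3 -m jog '{"travel":[[0,0,0]],"dr":[[0,0,0]],"jaw":[200]}'
python3 - <<'E'
from h import *
s=get_state();im=read_camera("wrist");cv2.imwrite("pics/w7.png",im[:,:,::-1]);C=cam("wrist",s);a=Ro.from_quat(s["tcp_rot"]).as_matrix()[:,1];print(s["eef_pos"],np.degrees(np.arctan2(a[1],a[0])))
h=cv2.cvtColor(im,cv2.COLOR_RGB2HSV);m=cv2.inRange(h,np.array((20,120,60)),np.array((38,255,255)))
for r in(10,30,60,90,110,140):
    c=np.flatnonzero(m[r,200:450])+200
    if len(c)>9: p=plane(C,[(c[0],r),(c[-1],r)],.014)*1000;print(r,c[0],c[-1],p.mean(0).round(1),np.linalg.norm(p[1]-p[0]).round(1))
E
```

```text
time: 23.05
eef_pos: [0.522, 0.2732, 0.1352]
tcp_rot: [0.415, 0.91, -0.002, -0.002]
contact_force: [-0.4, 0.1, -1.3]
opening: 0.638
time: 23.47
eef_pos: [0.4703, 0.2961, 0.1355]
tcp_rot: [0.165, 0.986, -0.001, -0.002]
contact_force: [-0.5, 0.7, -1.1]
opening: 0.643
time: 23.88
eef_pos: [0.4712, 0.2957, 0.1356]
tcp_rot: [-0.006, 1.0, -0.001, -0.002]
contact_force: [-0.9, -0.1, -2.3]
opening: 0.65
time: 23.97
eef_pos: [0.4717, 0.2958, 0.1363]
tcp_rot: [-0.005, 1.0, -0.001, -0.002]
contact_force: [0.6, 0.0, -1.4]
opening: 0.645
[0.47167169 0.29583478 0.13629511] 90.61104552142268
10 260 384 [336.3 294.6  14. ] 88.8
30 261 383 [349.2 294.7  14. ] 88.7
60 262 381 [369.5 294.6  14. ] 88.6
90 263 380 [390.7 294.8  14. ] 89.2
110 264 379 [405.4 295.   14. ] 89.1
140 266 377 [428.4 295.3  14. ] 88.2
```

View pics/w7.png

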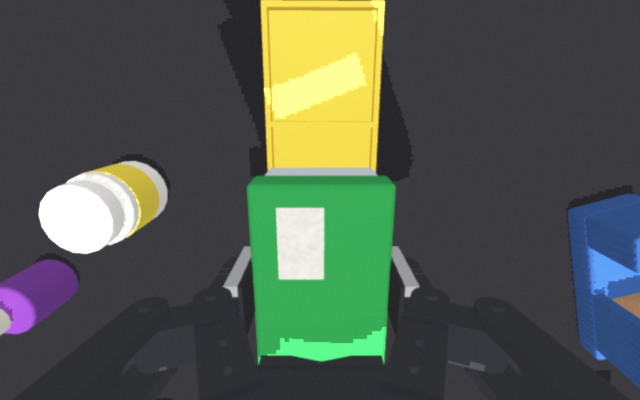

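Green box held squarely over the larger compartment (divider at row 123); tray centreline agrees within 1 mm. Lower.

```bash

python3 -m jog '{"travel":[[2,0,-25],[0,0,-38],[0,0,-25],[0,0,-12],[0,0,-6]],"dr":[[0,0,0],[0,0,0],[0,0,0],[0,0,0],[0,0,0]],"jaw":[200,200,200,200,200]}'
python3 -m jog '{"travel":[[0,0,0],[0,0,-2],[0,0,-2],[0,0,0],[0,0,0]],"dr":[[0,0,0],[0,0,0],[0,0,0],[0,0,0],[0,0,0]],"jaw":[200,200,200,200,200]}'
```

```text
time: 24.43
eef_pos: [0.4731, 0.2956, 0.0296]
tcp_rot: [-0.006, 1.0, -0.001, -0.003]
contact_force: [-0.0, -0.5, -1.2]
opening: 0.644
time: 24.85
eef_pos: [0.476, 0.2967, 0.0299]
tcp_rot: [-0.006, 1.0, 0.0, 0.001]
contact_force: [-0.6, 0.0, -1.9]
opening: 0.643
```

```bash

python3 -m jog '{"travel":[[0,0,-1],[0,0,-1],[0,0,0],[0,0,0],[0,0,0]],"dr":[[0,0,0],[0,0,0],[0,0,0],[0,0,0],[0,0,0]],"jaw":[200,200,200,200,200]}'
python3 -m jog '{"travel":[[0,0,-1],[0,0,-1],[0,0,0],[0,0,0],[0,0,0]],"dr":[[0,0,0],[0,0,0],[0,0,0],[0,0,0],[0,0,0]],"jaw":[200,200,200,200,200]}'
```

```text
time: 25.27
eef_pos: [0.4751, 0.2964, 0.0266]
tcp_rot: [-0.006, 1.0, -0.0, 0.0]
contact_force: [-0.2, -0.2, -1.2]
opening: 0.638
time: 25.68
eef_pos: [0.4751, 0.2964, 0.0246]
tcp_rot: [-0.006, 1.0, -0.0, -0.0]
contact_force: [-0.2, 0.2, -1.1]
opening: 0.642
```

```bash

python3 -m jog '{"travel":[[0,0,-1],[0,0,-1],[0,0,0],[0,0,0],[0,0,0]],"dr":[[0,0,0],[0,0,0],[0,0,0],[0,0,0],[0,0,0]],"jaw":[200,200,200,200,200]}'
python3 -m jog '{"travel":[[0,0,-0.5],[0,0,0],[0,0,0],[0,0,0],[0,0,0]],"dr":[[0,0,0],[0,0,0],[0,0,0],[0,0,0],[0,0,0]],"jaw":[200,200,200,200,200]}'
```

```text
time: 26.1
eef_pos: [0.4752, 0.2964, 0.0245]
tcp_rot: [-0.006, 1.0, -0.0, -0.001]
contact_force: [-5.2, -2.5, 10.4]
opening: 0.644
time: 26.52
eef_pos: [0.4752, 0.2964, 0.0245]
tcp_rot: [-0.006, 1.0, -0.0, -0.001]
contact_force: [-6.0, -3.1, 12.2]
opening: 0.644
```

```bash

python3 -m jog '{"travel":[[0,0,0],[0,0,0],[0,0,0],[0,0,0],[0,0,20]],"dr":[[0,0,0],[0,0,0],[0,0,0],[0,0,0],[0,0,0]],"jaw":[80,60,30,0,0]}' 
python3 -m jog '{"travel":[[0,0,40],[0,0,40],[0,0,40],[0,-36,0],[0,-36,0]],"dr":[[0,0,0],[0,0,0],[0,0,0],[0,0,0],[0,0,0]],"jaw":[0,0,0,0,0]}'
python3 -m jog '{"travel":[[0,-36,0],[0,-36,0],[0,-20,0],[0,0,0],[0,0,0]],"dr":[[0,0,0],[0,0,0],[0,0,0],[0,0,0],[0,0,0]],"jaw":[0,0,0,0,0]}'
python3 -m jog '{"travel":[[0,0,0]],"dr":[[0,0,0]],"jaw":[0]}'
python3 - <<'E'
from h import *
s=get_state();im=read_camera("wrist");cv2.imwrite("pics/w8.png",im[:,:,::-1]);C=cam("wrist",s);print(s["eef_pos"])
for k in blobs(im,(0,0,190),(179,60,255),300): c=cv2.minEnclosingCircle(k);print(k.mean(0),cv2.boundingRect(k),c,plane(C,c[0],.076).round(4))
for k in blobs(im,(18,100,80),(40,255,255),100): print("yel",cv2.boundingRect(k))
E
```

```text
time: 26.93
eef_pos: [0.4719, 0.295, 0.0382]
tcp_rot: [-0.006, 1.0, -0.002, -0.004]
contact_force: [-0.7, -0.5, -0.8]
opening: 0.996
time: 27.35
eef_pos: [0.4773, 0.2253, 0.1662]
tcp_rot: [-0.008, 1.0, 0.001, 0.004]
contact_force: [0.4, -0.6, -0.8]
opening: 0.999
time: 27.77
eef_pos: [0.4752, 0.1317, 0.162]
tcp_rot: [-0.005, 1.0, 0.0, -0.0]
contact_force: [0.0, -0.3, 0.1]
opening: 1.001
time: 27.85
eef_pos: [0.4751, 0.1329, 0.162]
tcp_rot: [-0.006, 1.0, 0.0, -0.0]
contact_force: [0.3, -0.4, 0.2]
opening: 1.001
[0.47511884 0.13286503 0.16197629]
[518.06896552 174.18103448] (504, 156, 29, 38) ((518.5, 174.5), 22.902063369750977) [[0.4507 0.2717 0.076 ]]
[320.50793651 224.73809524] (293, 211, 58, 25) ((321.5, 216.5), 28.85317611694336) [[0.4838 0.1331 0.076 ]]
yel (440, 6, 148, 242)
yel (292, 157, 63, 27)
```

View pics/w8.png

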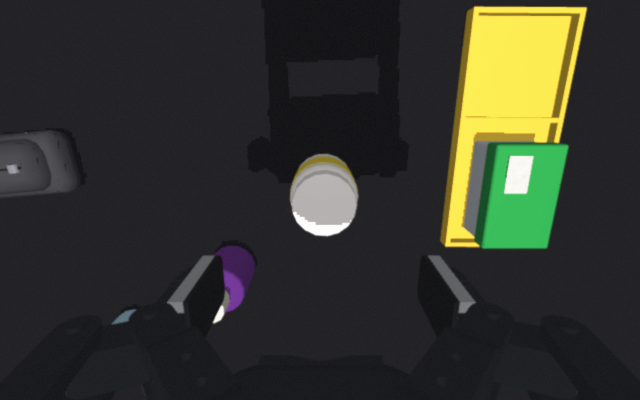

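The wrist view shows the jar's cap at about (324,203), i.e. about (474,133), directly under the tool. The green box is flat in the larger yellow compartment. Grasp the jar.

```bash

python3 -m jog '{"travel":[[-1,0,-25],[0,0,-38],[0,0,-38],[0,0,-25],[0,0,-13]],"dr":[[0,0,0],[0,0,0],[0,0,0],[0,0,0],[0,0,0]],"jaw":[0,0,0,0,0]}'
python3 -m jog '{"travel":[[0,0,-5],[0,0,0],[0,0,0],[0,0,0],[0,0,0]],"dr":[[0,0,0],[0,0,0],[0,0,0],[0,0,0],[0,0,0]],"jaw":[0,0,60,80,200]}' 50
python3 -m jog '{"travel":[[0,0,0],[0,0,0],[0,0,0],[0,0,0],[0,0,5]],"dr":[[0,0,0],[0,0,0],[0,0,0],[0,0,0],[0,0,0]],"jaw":[200,200,200,200,200]}'
python3 -m jog '{"travel":[[0,0,15],[0,0,30],[0,0,40],[0,0,20],[0,0,0]],"dr":[[0,0,0],[0,0,0],[0,0,0],[0,0,0],[0,0,0]],"jaw":[200,200,200,200,200]}'
```

```text
time: 28.32
eef_pos: [0.471, 0.1335, 0.019]
tcp_rot: [-0.007, 1.0, -0.0, -0.003]
contact_force: [-0.8, 0.2, 0.4]
opening: 1.004
time: 28.73
eef_pos: [0.4758, 0.1329, 0.0201]
tcp_rot: [-0.006, 1.0, 0.0, 0.002]
contact_force: [-4.7, 0.1, 7.6]
opening: 0.617
time: 29.15
eef_pos: [0.4741, 0.1323, 0.0234]
tcp_rot: [-0.006, 1.0, -0.0, 0.0]
contact_force: [0.0, -0.4, -2.6]
opening: 0.617
time: 29.57
eef_pos: [0.4776, 0.1326, 0.1339]
tcp_rot: [-0.006, 1.0, 0.0, 0.005]
contact_force: [1.0, -0.1, 0.4]
opening: 0.617
```

```bash

python3 -m jog '{"travel":[[-10,16,0],[-18,29,0],[-18,29,0],[-18,29,0],[-18,29,0]],"dr":[[0,0,0],[0,0,0],[0,0,0],[0,0,0],[0,0,0]],"jaw":[200,200,200,200,200]}'
python3 -m jog '{"travel":[[-13,21,0],[-6,9,0],[0,0,0],[0,0,0],[0,0,0]],"dr":[[0,0,0],[0,0,0],[0,0,0],[0,0,0],[0,0,0]],"jaw":[200,200,200,200,200]}'
python3 -m jog '{"travel":[[0,0,0]],"dr":[[0,0,0]],"jaw":[200]}'
```

```text
time: 29.98
eef_pos: [0.3899, 0.2647, 0.1264]
tcp_rot: [-0.005, 1.0, -0.001, -0.001]
contact_force: [0.3, 0.7, -1.7]
opening: 0.614
time: 30.4
eef_pos: [0.3733, 0.2935, 0.1275]
tcp_rot: [-0.006, 1.0, -0.0, -0.0]
contact_force: [0.1, -0.3, -2.5]
opening: 0.617
time: 30.48
eef_pos: [0.3737, 0.2934, 0.1278]
tcp_rot: [-0.005, 1.0, -0.0, -0.0]
contact_force: [1.1, 0.0, -2.6]
opening: 0.616
```

```bash

python3 -m jog '{"travel":[[0,1,-25],[0,0,-35],[0,0,-23],[0,0,-10],[0,0,-5]],"dr":[[0,0,0],[0,0,0],[0,0,0],[0,0,0],[0,0,0]],"jaw":[200,200,200,200,200]}'
python3 -m jog '{"travel":[[0,0,-1],[0,0,-1],[0,0,-1],[0,0,0],[0,0,0]],"dr":[[0,0,0],[0,0,0],[0,0,0],[0,0,0],[0,0,0]],"jaw":[200,200,200,200,200]}'
python3 -m jog '{"travel":[[0,0,-1],[0,0,-1],[0,0,0],[0,0,0],[0,0,0]],"dr":[[0,0,0],[0,0,0],[0,0,0],[0,0,0],[0,0,0]],"jaw":[200,200,200,200,200]}'
```

```text
time: 30.9
eef_pos: [0.3724, 0.294, 0.0282]
tcp_rot: [-0.005, 1.0, -0.001, -0.002]
contact_force: [-0.0, 0.0, -1.5]
opening: 0.617
time: 31.32
eef_pos: [0.3739, 0.2958, 0.0282]
tcp_rot: [-0.006, 1.0, 0.0, 0.001]
contact_force: [1.0, -0.7, -1.3]
opening: 0.617
time: 31.73
eef_pos: [0.3731, 0.2954, 0.0251]
tcp_rot: [-0.006, 1.0, -0.0, -0.0]
contact_force: [-0.1, 0.5, -2.1]
opening: 0.617
```

```bash

python3 -m jog '{"travel":[[0,0,-1],[0,0,-0.5],[0,0,0],[0,0,0],[0,0,0]],"dr":[[0,0,0],[0,0,0],[0,0,0],[0,0,0],[0,0,0]],"jaw":[200,200,200,200,200]}'
python3 -m jog '{"travel":[[0,0,-0.5],[0,0,-0.5],[0,0,0],[0,0,0],[0,0,0]],"dr":[[0,0,0],[0,0,0],[0,0,0],[0,0,0],[0,0,0]],"jaw":[200,200,200,200,200]}'
```

```text
time: 32.15
eef_pos: [0.3733, 0.2955, 0.0242]
tcp_rot: [-0.006, 1.0, -0.0, -0.0]
contact_force: [-2.6, -0.6, 5.6]
opening: 0.62
time: 32.57
eef_pos: [0.3733, 0.2955, 0.0242]
tcp_rot: [-0.006, 1.0, -0.0, -0.0]
contact_force: [-6.3, -3.3, 12.3]
opening: 0.619
```

Seated. Release, rise, move aside for a final check.

```bash

python3 -m jog '{"travel":[[0,0,0],[0,0,0],[0,0,0],[0,0,0],[0,0,15]],"dr":[[0,0,0],[0,0,0],[0,0,0],[0,0,0],[0,0,0]],"jaw":[85,65,30,0,0]}' 
python3 -m jog '{"travel":[[0,0,35],[0,0,40],[0,0,40],[0,0,40],[0,0,0]],"dr":[[0,0,0],[0,0,0],[0,0,0],[0,0,0],[0,0,0]],"jaw":[0,0,0,0,0]}'
python3 -m jog '{"travel":[[-10,40,0],[-10,40,0],[-10,40,0],[-10,40,0],[-10,40,0]],"dr":[[0,0,0],[0,0,0],[0,0,0],[0,0,0],[0,0,0]],"jaw":[0,0,0,0,0]}'
python3 -m jog '{"travel":[[-10,40,0],[-5,15,0],[0,0,0],[0,0,0],[0,0,0]],"dr":[[0,0,0],[0,0,0],[0,0,0],[0,0,0],[0,0,0]],"jaw":[0,0,0,0,0]}'
python3 - <<'E'
from h import *
t=read_camera("top");s=read_camera("scene");C=cam("top")
cv2.imwrite("pics/f_top.png",cv2.resize(t[105:315,170:510,::-1],None,fx=2.35,fy=2.35,interpolation=2));cv2.imwrite("pics/f_scene.png",cv2.resize(s[90:290,100:460,::-1],None,fx=2.2,fy=2.2,interpolation=2))
print("green",rect(C,blobs(t,(45,150,80),(75,255,255),300)[0],.049))
for k in blobs(t,(0,0,150),(179,70,255),80):
    u=k.mean(0)
    if 440<u[0]<500 and 200<u[1]<300 : print("white",u,rect(C,k,.069))
for k in blobs(t,(0,180,120),(9,255,255),60)+blobs(t,(170,180,120),(179,255,255),60): print("red",k.mean(0),rect(C,k,.049))
E
```

```text
time: 32.98
eef_pos: [0.3709, 0.2942, 0.035]
tcp_rot: [-0.006, 1.0, -0.001, -0.003]
contact_force: [-0.1, 0.2, 0.3]
opening: 0.999
time: 33.4
eef_pos: [0.3777, 0.2978, 0.202]
tcp_rot: [-0.006, 1.0, 0.004, 0.008]
contact_force: [1.6, 0.4, 0.7]
opening: 0.997
time: 33.82
eef_pos: [0.3223, 0.4971, 0.192]
tcp_rot: [-0.006, 1.0, -0.0, 0.0]
contact_force: [1.9, -0.5, 0.9]
opening: 1.003
time: 34.23
eef_pos: [0.3082, 0.5494, 0.1918]
tcp_rot: [-0.006, 1.0, -0.001, -0.0]
contact_force: [0.5, 0.5, 0.3]
opening: 0.998
green ((475.3928527832031, 295.9847106933594), (84.67845916748047, 55.910438537597656), 1.096205711364746)
white [485.83333333 272.06481481] ((425.2789611816406, -306.327392578125), (65.13658142089844, 49.048927307128906), 6.821279048919678)
white [481.  223.7] ((522.9635620117188, -300.03607177734375), (20.80287742614746, 22.995437622070312), 1.0910671949386597)
red [478.73446328 273.25423729] ((423.22332763671875, -306.1282043457031), (86.64755249023438, 54.97236633300781), 6.987334728240967)
```

View pics/f_top.png

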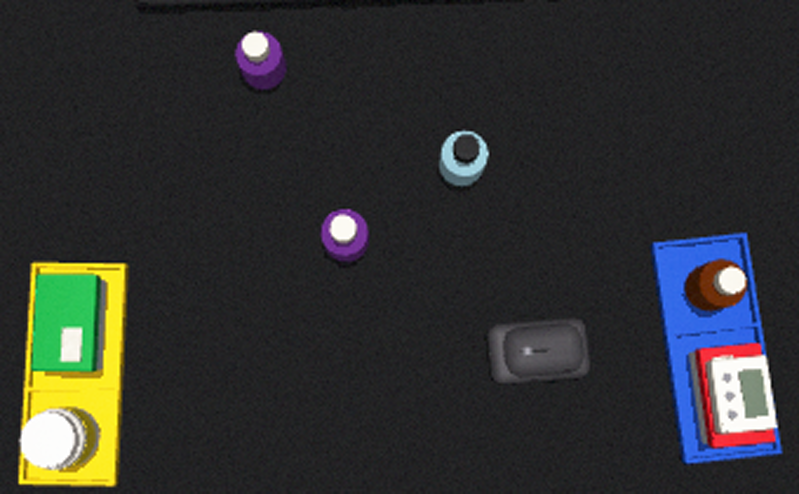

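View pics/f_scene.png

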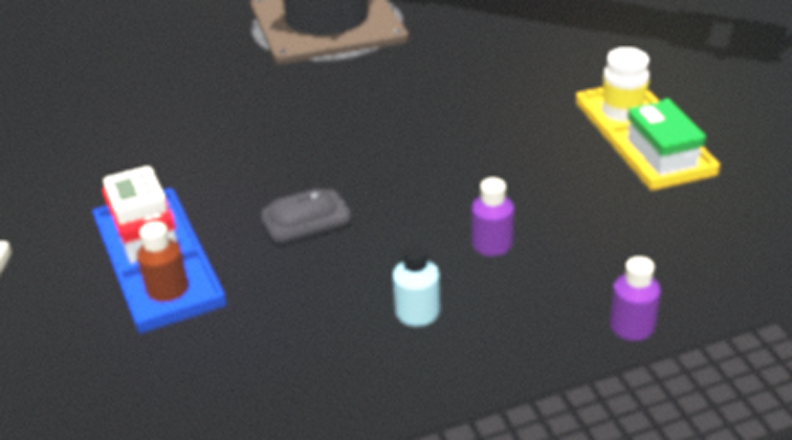

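Both kits are complete. In the top crop the timer is at (743,393) on the red lid, amber at (718,285), the green box at (67,322) and the jar at (52,440). The pale bottle (464,158) and mouse (540,350) have not moved. The timer's centre is about 2 mm from the lid's centre.

```bash
python3 -c "
from plant import *
print(sign_off())"
```

```text
the job is handed in; nothing more can be done
None
```

Both kits are made up as asked, and I handed the job in at about 34 s of the 131 s allowed.

**Blue tray:** the red box is flat in the larger compartment and the amber bottle stands in the smaller one. The timer lies screen up on the lid, about 2 mm from its centre and turned to match it.

**Yellow tray:** the green box is flat in the larger compartment, within about 2 mm of its centre. The white jar stands in the smaller one.

**Left alone:** the pale bottle, the mouse and both purple look-alikes show at the same pixels as at the start. The arm was clear of everything at hand-in.

**Last checks:** no final check failed, and the top and scene views agree. I judged the jar and bottle to be upright by eye in those views and by the tool staying vertical throughout. Two things differed from plan:
- **Red box:** setting it down gave a brief 40.5 N upward reading at the wrist (sideways 15 N each way). This was the held box meeting the tray floor, not the arm or gripper body. I lowered everything else more slowly.
- **Timer:** the first carry stopped 22 mm short. I saw this in the picture and corrected it before lowering.

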